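Square the yellow carton into the stop corner of the measuring board

ROBOT

A 6-joint arm with a two-finger parallel gripper is mounted at the origin on the work surface. World frame = base frame: x ahead of the robot, y to its left, z up, the work surface at z = 0. Lengths are in mm, angles in rad, forces in N, time in s.
With the tool pointing down it reaches from about 400 to 925 mm from the base axis. Payload 12.5 kg.
Tool frame: the origin (TCP) lies on the front face of the gripper's body, between the roots of the fingers; the fingertips stand 78 mm ahead of it and the grasp point (between the pads) lies 59 mm ahead of it (env.nose_length is the distance from the TCP to the fingertips, in mm); z points along the fingers, y is the line along which they close (so a half turn about z gives the same grasp; the last joint's range is limited). The gripper opens to 95 mm and grips with 3 to 60 N. Pads are 20 mm wide; open, the fingers measure 119 mm over their backs; the gripper's body (75 mm by 180 mm) begins 59 mm behind the grasp point.
Start: joints at [-1.228, 0.491, 1.559, -0, 1.092, -0.106], TCP at [271.2, -563.106, 292.261] pointing down, gripper open.
Joint ranges: [-3.1, 3.1], [-0.84, 2.19], [0.05, 2.79], [-1.13, 4.28], [0.06, 2.93], [-2.69, 2.69]. Speed limits (rad/s): [2.22, 2.22, 2.79, 3.14, 3.14, 3.14].

INTERFACE

Orientations are given as [roll, pitch, yaw] about the fixed x, y, z axes, in that order (R = Rz(yaw) Ry(pitch) Rx(roll)).
In Python, from cell import env gives the robot as it stands.
- The arm moves only by the tool jog_arm, never from a script. Its argument "motion" is a list of rows, each a list of 7 numbers: the turn, a rotation vector about the tool's x, y, z in degrees, then the shift along the tool's x, y, z in mm, then the finger opening in mm, from 0 to 95.1. In form: [[wx, wy, wz, x, y, z, hand], ...]. A call has 1 to 10 rows; each row shifts and turns the commanded pose from where the row before left it, along the tool's axes as they then stand; what a row does not reach is not made up. A row lasts 1/8 s, in which the tool goes at most 62.5 mm and 10.7 degrees, less where a joint would pass 70% of its speed; a pose out of reach is approached as far as the arm can. A call is refused whole if a number of a shift passes 62.5 or a number of a turn 10.7, either way. A call with a gripper value outside its range is refused whole. The fingers move at their own pace and stop on an object; the grip force is fixed at half the most. Time passes only in rows, so rows that do not move let the fingers close. It gives the time, the measured TCP pose, the force, the opening and the grip force at its end, in the units of the state.
- env.state(): the state, without advancing time (a new reading comes with each control period).
- env.read_camera(name): name is "scene" or "top" or "wrist"; returns a dict with "color" (420x560x3 uint8, red, green, blue), "z_map" (420x560 float32, mm along the optical axis (not along the pixel's ray), 0 where there is no reading), "camera_matrix" (3x3 intrinsics, pixels), "world_to_cam" (4x4, takes a point from world to camera coordinates). Camera axes: x right, y up, looking along -z (the intrinsics and any distortion apply to the point x, -y, -z); pixel columns grow to the right and rows downward; lengths in mm; the calibration is good to about 2 mm. A picture is of the moment at which its call begins.
- env.job_done(): hands the job in; it is judged then, once.
Trained networks look in the newest picture that a camera, given by its name, has taken for a name from the list of things; names that differ only in an ending like _2 or _b are one class to them, and where a whole thing is asked for, a point or a joint stands for the part that bears it (a point fixed in the world has none). Each returns a list of dicts, best first, with "score" (0 to 1); they miss things now and then, are a little off and sometimes report something else, mostly with a low value. They report only what shows in the picture. A call takes as long as a camera call. They do not tell look-alikes from the thing itself.
- env.recognise(camera, thing): "location" ([column, row] in pixels, amid what is visible of it).
The state is a dict: "t": time; "joints": joint angles; "qvel": joint speeds; "tau": joint torques, N m; "eef_pos": TCP position; "tcp_rot": TCP orientation; "ft_force": force on the tool from outside, world axes, zero at the start; "moment": the same for the moment, N m; "opening": opening from 0.0 (shut) to 1.0 (fully open); "grip_force": force on a finger pad.
Only numpy, scipy, OpenCV 4.12 (cv2) and the standard library are available. Lean on these libraries where they do the work, as an engineer would, in place of code of your own. Each camera call takes 0.05 s, during which the arm holds its last target. There are 200 camera calls.

TASK

Measure the yellow filter carton for its return parcel: push it over the measuring board until it sits square in the corner of the two aluminium stops, its long side flush against the long stop and its end flush against the short stop. Keep it sliding flat on the board, without lifting or tipping it, and leave the red and the blue carton where they stand.

Things in the scene. Friction and masses are not known exactly. Their poses are not given: they have to be found in the camera images.
- yellow_carton: Rigid filled carton, yellow with dark green labels, loose on the board, 0.25 to 0.5 kg. 66 mm along its x, 116 along its y, 56 high. Origin: centre of its underside. It starts in any of three places of a row on the robot's side of the board, its y within 15 degrees of the long stop's direction, its centre 145 to 175 mm from the long stop's face.
- red_carton: Bystander: red carton with white diamonds, loose on the board in the same row, 66 mm along its x, 116 along its y, 50 high. Origin: centre of its underside. Cartons in the row are about 170 mm apart, centre to centre; the strip of board between the row and the long stop is clear.
- blue_carton: Bystander: blue carton with white labels, loose on the board in the same row, 66 mm along its x, 116 along its y, 46 high. Origin: centre of its underside.
- stop_corner (a point): Inner corner of the rigid aluminium stops (12 mm thick, 35 high) on the fixed dark board, on its top face, 4 mm above the table; z up. Long stop: inner face x = 0, from the corner 508 mm to -y, at the far side from the robot. Short stop: inner face y = 0, 200 mm to -x, at the left end. Board on the -x, -y side. The carton is home with its origin at x = -33 mm, y = -58 mm.
Things that resemble listed ones, but are neither listed nor needed, are in the scene too. There is more than one size of the yellow_carton; the job needs the middle-sized.

How it is judged (in metres and radians):
At the end, for the whole second after the job is handed in: The yellow carton stands flat and at rest on the board in the stop corner: within 10 mm of home against the long stop and against the short stop, its long side along the long stop within 10 degrees, and released (x of yellow_carton in the frame of stop_corner between -0.043 and -0.02 m and y of yellow_carton in the frame of stop_corner between -0.068 and -0.04 m and z of yellow_carton in the frame of stop_corner below 0.01 m and angle between the y axis of yellow_carton and the y axis of stop_corner, either way round below 0.175 rad and angle between yellow_carton's own z axis and vertical below 0.1 rad and linear speed of yellow_carton below 0.01 m/s); the robot touches nothing.
It fails at once if the yellow carton is lifted more than 15 mm off the board (z of yellow_carton in the frame of stop_corner above 0.015 m).
It fails at once if the yellow carton is tipped more than 20 degrees (angle between yellow_carton's own z axis and vertical above 0.35 rad).
It fails at once if the red carton is moved more than 30 mm (distance of red_carton from where it was at the start of the episode above 0.03 m).
It fails at once if the blue carton is moved more than 30 mm (distance of blue_carton from where it was at the start of the episode above 0.03 m).
It also fails if it takes over 69 s, if anything falls off the work surface, if the arm or the gripper's body presses on something with over 40 N, if the wrist force passes 120 N, or if a joint passes its speed limit or range.

## Working session

There is one attempt and no reset: what is moved stays moved. The work goes in short steps, Python scripts to look and compute and a tool call to move; the robot and the scene stay as the last step left them, time stands still between calls to the robot, and variables do not carry over. Pictures are saved under pics/ and viewed, at most 10 in all, crops included, and the job is handed in when it is done.

Besides the shell and the picture viewer there is one more tool, called after "Call:" by a JSON object that holds its "api" and its "payload". jog_arm: Moves the arm, as the interface text tells. Its arguments: {"type":"object","properties":{"motion":{"type":"array"}},"required":["motion"]}

```bash
mkdir -p pics; cat > h.py <<'E'
import numpy as np, cv2
from cell import env
def grab(n):
    r=env.read_camera(n); return r
def cloud(r):
    z=r["z_map"].astype(float);K=r["camera_matrix"];T=np.linalg.inv(r["world_to_cam"])
    v,u=np.mgrid[:z.shape[0],:z.shape[1]]
    P=np.stack([(u-K[0,2])/K[0,0]*z,-(v-K[1,2])/K[1,1]*z,-z,np.ones_like(z)],-1)
    W=(P@T.T)[...,:3]; W[z==0]=np.nan
    return W
def save(r,f): cv2.imwrite(f,cv2.cvtColor(r["color"],cv2.COLOR_RGB2BGR))
E
python3 - <<'E'
from h import *
for n in("top","scene"):
    r=grab(n); save(r,f"pics/{n}0.png"); np.savez(f"{n}0.npz",**r)
    for t in("yellow_carton","red_carton","blue_carton"): print(n,t,env.recognise(n,t))
s=env.state();print(s["t"],s["eef_pos"],s["tcp_rot"],s["ft_force"])
a=cv2.imread("pics/top0.png");b=cv2.imread("pics/scene0.png")
E
```

```text
top yellow_carton [{'location': [237.5, 199.2], 'score': 0.73}, {'location': [125.5, 301.3], 'score': 0.7}, {'location': [129.1, 215.5], 'score': 0.7}]
top red_carton [{'location': [402.1, 189.2], 'score': 0.73}]
top blue_carton [{'location': [313.4, 195.3], 'score': 0.93}]
scene yellow_carton [{'location': [363.4, 172.6], 'score': 0.94}, {'location': [294.6, 212.2], 'score': 0.73}, {'location': [324.6, 124.9], 'score': 0.73}]
scene red_carton [{'location': [158.2, 294.1], 'score': 0.66}]
scene blue_carton [{'location': [233.8, 247.4], 'score': 0.92}]
0.4 [ 271.21209169 -563.06721438  292.15724064] [-3.14147771e+00 -8.62259201e-06  4.48822414e-01] [-1.40550436  0.07994514 -0.33170523]
```

View pics/top0.png

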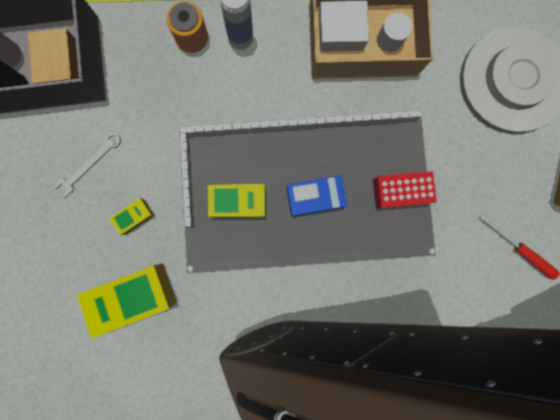

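View pics/scene0.png

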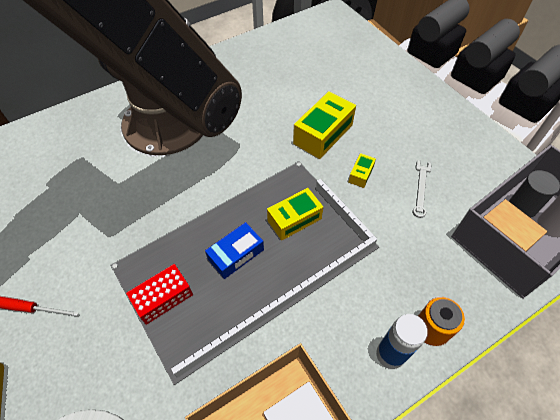

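The top view shows the middle-sized yellow carton on the board at about (237,200), with blue at (316,195) and red at (405,190). The long stop runs from (185,130) to (420,116), and the short stop is at column 186. The two other yellow cartons lie off the board and are the wrong size. Next I'll measure.

```bash
cat >> h.py <<'E'
def rect(W,m):
    p=W[m&np.isfinite(W[...,0])]; z=np.median(p[:,2])
    q=p[np.abs(p[:,2]-z)<6][:,:2].astype(np.float32)
    (c,s,a)=cv2.minAreaRect(q)
    b=cv2.boxPoints((c,s,a)); e=[b[1]-b[0],b[2]-b[1]]; L=max(e,key=np.linalg.norm)
    an=np.degrees(np.arctan2(L[1],L[0]))
    return np.round([*c,z,*s,(an+180)%180,len(q)],1)
def masks(r):
    h=cv2.cvtColor(r["color"],cv2.COLOR_RGB2HSV).astype(int);H,S,V=h[...,0],h[...,1],h[...,2]
    return dict(y=(H>22)&(H<85)&(S>120)&(V>60),b=(H>100)&(H<130)&(S>130),r=((H<8)|(H>172))&(S>130))
E
python3 - <<'E'
from h import *
for n in("top","scene"):
    r=dict(np.load(n+"0.npz")); W=cloud(r); M=masks(r)
    pos=dict(top=dict(y=(237,200),b=(316,195),r=(405,190)),scene=dict(y=(295,212),b=(234,247),r=(158,294)))[n]
    for k,(u,v) in pos.items():
        m=cv2.morphologyEx(M[k].astype(np.uint8),cv2.MORPH_CLOSE,np.ones((5,5)))
        _,l=cv2.connectedComponents(m); mm=(l==l[v,u])
        top=mm&(W[...,2]>np.nanpercentile(W[mm][:,2],60)-6) 
        print(n,k,rect(W,top))
    # stops: points z 36..42
    z=W[...,2]; g=(z>33)&(z<44)&(r["color"].min(-1)>100)
    rr=W[g]; print(n,len(rr))
    box=(rr[:,0]>350)&(rr[:,0]<850); rr=rr[box]
    np.save(n+"_stop.npy",rr)
    print(rr.min(0),rr.max(0),np.nanmedian(z[150:170,220:300]) if n=="top" else "")
    p=rr
    # longest line RANSAC
    for it in range(2):
        best=None
        rng=np.random.default_rng(0)
        for _ in range(500):
            a,b=p[rng.choice(len(p),2,False),:2]; d=b-a; L=np.hypot(*d)
            if L<60: continue
            dist=np.abs((p[:,0]-a[0])*d[1]-(p[:,1]-a[1])*d[0])/L; k=dist<7
            if best is None or k.sum()>best.sum(): best=k
        q=p[best][:,:2]; c=q.mean(0); d=np.linalg.svd(q-c,full_matrices=False)[2][0]; s=(q-c)@d; nn=(q-c)@np.array([-d[1],d[0]])
        print("line c",c,"ang",np.degrees(np.arctan2(d[1],d[0]))%180,"ext",s.min(),s.max(),"w",np.percentile(nn,[2,98]),"ends",c+d*s.min(),c+d*s.max(),len(q))
        p=p[~best]
E
```

```text
top y [ 479.3  130.9   59.8  113.6   66.    89.2 1790. ]
top b [4.8100e+02 3.1300e+01 1.8000e+00 1.2773e+03 9.2480e+02 8.8700e+01
 1.5108e+05]
top r [ 494.5 -224.1   53.6   65.3  116.7   94.1 1741. ]
top 3105
[ 415.19415331 -560.18104642   33.06414212] [839.1862771  398.29349555  43.99928294] 3.612690766043613
line c [646.39757102 -17.46739824] ang 92.80599328070953 ext -268.71043747292043 506.5825468228859 w [-5.8198223   6.25003348] ends [633.24305386 250.92086135] [ 671.19693821 -523.44256377] 1453
line c [527.31382033 238.92454153] ang 2.7439128295677904 ext -309.83627829059606 97.24036902593673 w [-6.40563161  5.72870447] ends [836.79486454 253.75702677] [430.18493952 234.26944967] 563
scene y [ 481.3  130.7   60.1  116.9   67.7   89.8 1213. ]
scene b [2.14000e+02 1.91300e+02 1.40000e+00 1.37820e+03 1.50700e+03 1.67200e+02
 1.46063e+05]
scene r [ 495.1 -224.7   54.4   67.1  115.    94.2 1639. ]
scene 1914
[ 417.23091223 -271.52849402   33.04754425] [791.43074672 640.44502477  43.53952115] 
line c [648.59697526 -32.86299316] ang 92.55867812864719 ext -236.80538840372972 282.31553077024716 w [-5.39194882  6.56820542] ends [ 659.16856363 -269.43229273] [635.99369963 249.17107634] 1468
line c [534.53386111 238.66899073] ang 2.502411956385839 ext -104.46050615256945 107.84210357419158 w [-5.7264483   6.48097516] ends [430.17297012 234.10809421] [642.27312478 243.37753268] 372
```

Call:
{"api": "jog_arm", "payload": {"motion": [[0, 0, 7.69, 0, 0, 0, 60], [0, 0, 7.69, 0, 0, 0, 60], [0, 0, 7.69, 0, 0, 0, 60], [0, 0, 0, 50, -30, 0, 60], [0, 0, 0, 50, -50, 0, 60], [0, 0, 0, 50, -50, 0, 60], [0, 0, 0, 50, -50, 0, 60], [0, 0, 0, 30, -50, 0, 60], [0, 0, 0, 0, -50, 0, 60], [0, 0, 0, 0, -50, 0, 60]]}}

```text
t: 1.65
eef_pos: [469.2, -239.3, 292.1]
tcp_rot: [3.142, 0.0, 0.047]
ft_force: [0.0, 1.4, 1.4]
opening: 0.632
grip_force: 0.0
```

Call:
{"api": "jog_arm", "payload": {"motion": [[0, 0, 0, 0, -50, 0, 60], [0, 0, 0, 0, -50, 0, 60], [0, 0, 0, 0, -50, 0, 60], [0, 0, 0, -5, -50, 0, 60], [0, 0, 0, -10, -50, 0, 60], [0, 0, 0, -10, -50, 0, 60], [0, 0, 0, -10, -50, 0, 60], [0, 0, 0, 0, 0, 0, 60], [0, 0, 0, 0, 0, 0, 60]]}}

```text
t: 2.78
eef_pos: [418.2, 106.8, 292.3]
tcp_rot: [3.141, -0.0, 0.047]
ft_force: [-0.2, 0.5, -0.0]
opening: 0.631
grip_force: 0.0
```

```bash
cat >> h.py <<'E'
C=np.array([629.4,237.3]);A=np.radians(2.65)
ex=np.array([np.cos(A),np.sin(A)]);ey=np.array([-ex[1],ex[0]])
def st(p): d=np.asarray(p)[:2]-C; return np.round([d@ex,d@ey],1)
def where():
    s=env.state(); print("t",s["t"],"tcp stop",st(s["eef_pos"]),"z",s["eef_pos"][2].round(1),"rot",np.round(s["tcp_rot"],3),"F",s["ft_force"].round(1),"open",s["opening"])
def look(u,v,k,cam="scene",f=None):
    r=grab(cam);W=cloud(r);m=cv2.morphologyEx(masks(r)[k].astype(np.uint8),cv2.MORPH_CLOSE,np.ones((5,5)))
    n,l,sd,_=cv2.connectedComponentsWithStats(m)
    for i in range(1,n):
        mm=l==i
        if sd[i,4]<300 or mm.sum()<300: continue
        top=mm&(W[...,2]>np.nanpercentile(W[mm][:,2],60)-6)
        q=rect(W,top); print(cam,k,"stop xy",st(q[:2]),"z",q[2],"size",q[3:5],"ang rel",(q[5]-92.65).round(1))
    if f: save(r,f)
E
python3 - <<'E'
from h import *
where()
for c in ("top","scene"):
  for k in "yb": look(0,0,k,c)
E
```

```text
t 2.775 tcp stop [-217.  -120.6] z 292.3 rot [ 3.141 -0.     0.047] F [-0.2  0.5 -0. ] open 0.6311251111297286
top y stop xy [-170.8  126.5] z 36.6 size [42.7 75.8] ang rel 29.9
top y stop xy [-344.5  145.4] z 77.6 size [ 90.3 137.4] ang rel 16.9
top b stop xy [-156.9 -252.9] z 49.5 size [65.2 83.2] ang rel 5.6
scene y stop xy [-338.1  134.5] z 77.7 size [ 91.9 163.3] ang rel 17.2
scene y stop xy [-169.3  127.5] z 36.8 size [43.5 79.1] ang rel 29.8
scene y stop xy [-153.8  -99.1] z 60.0 size [117.2  68. ] ang rel -4.0
scene y stop xy [326.   29.1] z -1.9 size [469.5   5.6] ang rel -2.8
scene b stop xy [-154.3 -267.4] z 50.1 size [ 67.2 116.2] ang rel 5.1
scene b stop xy [ 225.4 -148.4] z 103.9 size [54.9 19.8] ang rel -71.2
```

Call:
{"api": "jog_arm", "payload": {"motion": [[0, 0, 0, 0, -21, 40, 60], [0, 0, 0, 0, 0, 45, 60], [0, 0, 0, 0, 0, 45, 60], [0, 0, 0, 0, 0, 40, 60], [0, 0, 0, 0, 0, 20, 60], [0, 0, 0, 0, 0, 8, 60], [0, 0, 0, 0, 0, 0, 60], [0, 0, 0, 0, 0, 0, 60]]}}

```text
t: 3.98
eef_pos: [417.4, 127.8, 94.9]
tcp_rot: [-3.142, -0.001, 0.046]
ft_force: [0.0, -0.1, -0.2]
opening: 0.632
grip_force: 0.0
```

Call:
{"api": "jog_arm", "payload": {"motion": [[0, 0, 0, 5, 0, 0, 60], [0, 0, 0, 5, 0, 0, 60], [0, 0, 0, 5, 0, 0, 60], [0, 0, 0, 5, 0, 0, 60], [0, 0, 0, 5, 0, 0, 60], [0, 0, 0, 5, 0, 0, 60], [0, 0, 0, 5, 0, 0, 60], [0, 0, 0, 5, 0, 0, 60], [0, 0, 0, 5, 0, 0, 60], [0, 0, 0, 5, 0, 0, 60]]}}

```text
t: 5.22
eef_pos: [467.4, 130.2, 94.2]
tcp_rot: [3.142, -0.0, 0.046]
ft_force: [-1.4, 0.2, 0.4]
opening: 0.634
grip_force: 0.8
```

```bash
python3 - <<'E'
from h import *
where()
for k in "yb": look(0,0,k,"scene","pics/s1.png")
E
```

```text
t 5.225 tcp stop [-166.8  -99.4] z 94.2 rot [ 3.142 -0.     0.046] F [-1.4  0.2  0.4] open 0.6338244321842104
scene y stop xy [-345.3  164.6] z 77.7 size [ 90.6 103.7] ang rel 20.0
scene y stop xy [-169.4  127.4] z 36.8 size [43.8 80.4] ang rel 29.6
scene y stop xy [-120.9  -98.5] z 60.2 size [ 66.2 117.7] ang rel -0.2
scene y stop xy [326.   28.6] z -1.9 size [467.1   5.5] ang rel -2.8
scene b stop xy [-155.1 -267.2] z 50.1 size [ 67.7 116. ] ang rel 5.8
scene b stop xy [ 225.6 -148.2] z 104.4 size [55.1 20.2] ang rel -70.1
```

View pics/s1.png

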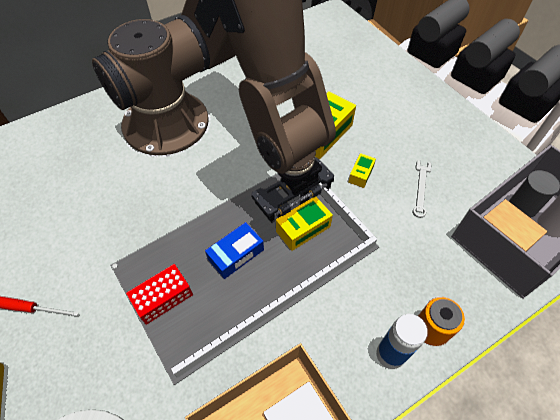

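The picture shows both fingers flat against the yellow carton at about (305,222). It is now square, and the blue carton hasn't moved. I'll continue the push.

Call:
{"api": "jog_arm", "payload": {"motion": [[0, 0, 0, 8, 0, 0, 60], [0, 0, 0, 8, 0, 0, 60], [0, 0, 0, 8, 0, 0, 60], [0, 0, 0, 8, 0, 0, 60], [0, 0, 0, 8, 0, 0, 60], [0, 0, 0, 8, 0, 0, 60], [0, 0, 0, 8, 0, 0, 60], [0, 0, 0, 8, 0, 0, 60], [0, 0, 0, 7, 0, 0, 60], [0, 0, 0, 6, 0, 0, 60]]}}

```text
t: 6.58
eef_pos: [544.3, 133.8, 94.2]
tcp_rot: [3.141, 0.0, 0.046]
ft_force: [-2.7, -0.3, 1.7]
opening: 0.632
grip_force: 1.3
```

Call:
{"api": "jog_arm", "payload": {"motion": [[0, 0, 0, 3, 0, 0, 60], [0, 0, 0, 2, 0, 0, 60], [0, 0, 0, 2, 0, 0, 60], [0, 0, 0, 0, 0, 0, 60]]}}

```text
t: 7.08
eef_pos: [551.2, 134.1, 94.2]
tcp_rot: [3.142, -0.001, 0.046]
ft_force: [-0.4, -0.3, 0.1]
opening: 0.63
grip_force: 0.1
```

```bash
python3 - <<'E'
from h import *
where()
for k in "yb": look(0,0,k,"scene")
E
```

```text
t 7.075 tcp stop [-82.9 -99.5] z 94.2 rot [ 3.142e+00 -1.000e-03  4.600e-02] F [-0.4 -0.3  0.1] open 0.6302324840146352
scene y stop xy [-162.   130.1] z 37.0 size [36.3 80.8] ang rel 22.8
scene y stop xy [-37.3 -97.6] z 60.1 size [ 66.7 117.4] ang rel -0.2
scene y stop xy [326.   29.4] z -1.8 size [467.4   5.4] ang rel -2.8
scene b stop xy [-154.1 -267.7] z 50.1 size [ 66.8 115.6] ang rel 5.3
scene b stop xy [ 225.4 -148.5] z 103.9 size [54.9 20.8] ang rel -71.6
```

Call:
{"api": "jog_arm", "payload": {"motion": [[0, 0, 0, -10, 0, 0, 60], [0, 0, 0, -15, 0, 0, 60], [0, 0, 0, 0, 0, -40, 0], [0, 0, 0, 0, 0, -60, 0], [0, 0, 0, 20, 40, 0, 0], [0, 0, 0, 40, 40, 0, 0], [0, 0, 0, 13, 17, 0, 0], [0, 0, 0, 0, 0, 0, 0], [0, 0, 0, 0, 0, 0, 0]]}}

```text
t: 8.3
eef_pos: [602.2, 40.3, 193.9]
tcp_rot: [-3.141, 0.001, 0.047]
ft_force: [-0.5, 0.1, 0.4]
opening: 0.01
grip_force: 0.0
```

Call:
{"api": "jog_arm", "payload": {"motion": [[0, 0, 0, 0, 0, 40, 0], [0, 0, 0, 0, 0, 40, 0], [0, 0, 0, 0, 0, 20, 0], [0, 0, 0, 0, 0, 0, 0], [0, 0, 0, 0, 0, 0, 0]]}}

```text
t: 8.93
eef_pos: [603.3, 40.0, 95.2]
tcp_rot: [3.141, -0.001, 0.047]
ft_force: [0.1, -0.3, 0.3]
opening: 0.006
grip_force: 0.0
```

```bash
python3 - <<'E'
from h import *
where()
look(0,0,"y","scene","pics/s2.png")
E
```

```text
t 8.925 tcp stop [ -35.2 -195.8] z 95.2 rot [ 3.141e+00 -1.000e-03  4.700e-02] F [ 0.1 -0.3  0.3] open 0.005793831550539062
scene y stop xy [-339.1  135.7] z 77.8 size [ 92.5 161.1] ang rel 16.2
scene y stop xy [-169.   126.7] z 36.9 size [43.8 79.2] ang rel 29.9
scene y stop xy [-37.1 -97.4] z 60.4 size [ 66.5 116.8] ang rel 0.0
scene y stop xy [326.  30.] z -1.8 size [468.3   5.5] ang rel -2.8
```

View pics/s2.png

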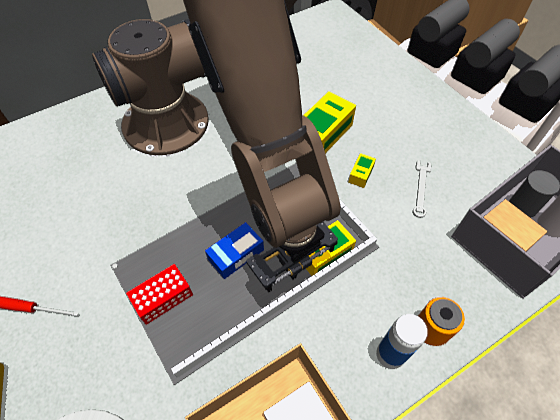

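The picture shows the closed fingers standing clear beyond the carton's right end at about (300,265). The carton is parallel to the long stop. I'll push toward the short stop.

Call:
{"api": "jog_arm", "payload": {"motion": [[0, 0, 0, 0, -7, 0, 0], [0, 0, 0, 0, -7, 0, 0], [0, 0, 0, 0, -7, 0, 0], [0, 0, 0, 0, -7, 0, 0], [0, 0, 0, 0, -7, 0, 0], [0, 0, 0, 0, -7, 0, 0], [0, 0, 0, 0, -6, 0, 0], [0, 0, 0, 0, -6, 0, 0], [0, 0, 0, 0, -5, 0, 0], [0, 0, 0, 0, 0, 0, 0]]}}

```text
t: 10.22
eef_pos: [600.5, 98.8, 94.1]
tcp_rot: [-3.141, 0.0, 0.046]
ft_force: [0.1, -0.1, 0.5]
opening: 0.004
grip_force: 0.0
```

```bash
python3 - <<'E'
from h import *
where()
look(0,0,"y","scene")
E
```

```text
t 10.225 tcp stop [ -35.2 -137. ] z 94.1 rot [-3.141  0.     0.046] F [ 0.1 -0.1  0.5] open 0.0037242362723202446
scene y stop xy [-353.2  196.2] z 77.8 size [101.6  52.6] ang rel -90.2
scene y stop xy [-19.8 -67.7] z 60.4 size [ 31.7 115.6] ang rel 0.2
scene y stop xy [326.   29.4] z -2.0 size [468.4   5.5] ang rel -2.8
```

Call:
{"api": "jog_arm", "payload": {"motion": [[0, 0, 0, 0, -2, 0, 0], [0, 0, 0, 0, -2, 0, 0], [0, 0, 0, 0, -2, 0, 0], [0, 0, 0, 0, -1, 0, 0], [0, 0, 0, 0, -1, 0, 0]]}}

```text
t: 10.9
eef_pos: [600.2, 106.4, 94.2]
tcp_rot: [3.141, 0.0, 0.046]
ft_force: [0.3, -0.6, -1.4]
opening: 0.004
grip_force: 0.6
```

Call:
{"api": "jog_arm", "payload": {"motion": [[0, 0, 0, 0, -1, 0, 0]]}}

```text
t: 11.02
eef_pos: [600.2, 107.4, 94.2]
tcp_rot: [3.142, -0.0, 0.046]
ft_force: [-0.4, -0.8, -0.3]
opening: 0.006
grip_force: 0.6
```

Call:
{"api": "jog_arm", "payload": {"motion": [[0, 0, 0, 0, -1, 0, 0]]}}

```text
t: 11.15
eef_pos: [600.1, 108.4, 94.2]
tcp_rot: [3.142, 0.0, 0.046]
ft_force: [0.1, -1.6, 0.2]
opening: 0.001
grip_force: 0.6
```

Call:
{"api": "jog_arm", "payload": {"motion": [[0, 0, 0, 0, -1, 0, 0]]}}

```text
t: 11.28
eef_pos: [600.0, 108.8, 94.2]
tcp_rot: [3.141, 0.001, 0.047]
ft_force: [-1.3, -11.8, 2.6]
opening: 0.003
grip_force: 5.9
```

```bash
python3 - <<'E'
from h import *
where()
look(0,0,"y","scene")
E
```

```text
t 11.275 tcp stop [ -35.3 -127. ] z 94.2 rot [3.141e+00 1.000e-03 4.700e-02] F [ -1.3 -11.8   2.6] open 0.002574156523842843
scene y stop xy [-19.7 -58.1] z 60.2 size [ 31.4 116.5] ang rel -0.2
scene y stop xy [326.1  30.6] z -1.9 size [471.6   5.5] ang rel -2.8
```

It's seated at the short stop (12 N contact). Now I'll back off and do the final nudge against the long stop.

Call:
{"api": "jog_arm", "payload": {"motion": [[0, 0, 0, 0, 8, 0, 0], [0, 0, 0, 0, 20, 0, 0], [0, 0, 0, 0, 0, -40, 0], [0, 0, 0, 0, 0, -60, 0], [0, 0, 0, -25, -20, 0, 60], [0, 0, 0, -30, -40, 0, 60], [0, 0, 0, -18, -34, 0, 60], [0, 0, 0, 0, 0, 0, 60], [0, 0, 0, 0, 0, 0, 60]]}}

```text
t: 12.45
eef_pos: [524.7, 171.1, 194.3]
tcp_rot: [3.141, -0.001, 0.046]
ft_force: [-0.2, -0.1, -0.1]
opening: 0.471
grip_force: 0.0
```

```bash
python3 - <<'E'
from h import *
where()
look(0,0,"y","scene")
E
```

```text
t 12.45 tcp stop [-107.6  -61.3] z 194.3 rot [ 3.141e+00 -1.000e-03  4.600e-02] F [-0.2 -0.1 -0.1] open 0.4711455733374422
scene y stop xy [-168.5  125.8] z 37.2 size [43.7 76.8] ang rel 29.8
scene y stop xy [-37.6 -58.6] z 60.0 size [ 66.7 116.1] ang rel -0.2
scene y stop xy [326.   29.9] z -2.0 size [471.1   5.5] ang rel -2.7
```

Call:
{"api": "jog_arm", "payload": {"motion": [[0, 0, 0, 0, 0, 40, 60], [0, 0, 0, 0, 0, 40, 60], [0, 0, 0, 0, 0, 20, 60], [0, 0, 0, 0, 0, 0, 60], [0, 0, 0, 8, 0, 0, 60], [0, 0, 0, 8, 0, 0, 60], [0, 0, 0, 6, 0, 0, 60], [0, 0, 0, 2, 0, 0, 60], [0, 0, 0, 1, 0, 0, 60]]}}

```text
t: 13.62
eef_pos: [549.1, 173.1, 94.3]
tcp_rot: [3.142, -0.0, 0.046]
ft_force: [-0.6, 0.6, 1.0]
opening: 0.633
grip_force: 0.4
```

Call:
{"api": "jog_arm", "payload": {"motion": [[0, 0, 0, 1, 0, 0, 60]]}}

```text
t: 13.75
eef_pos: [549.6, 173.1, 94.2]
tcp_rot: [3.141, 0.001, 0.046]
ft_force: [-4.3, 0.5, 3.1]
opening: 0.631
grip_force: 2.0
```

Call:
{"api": "jog_arm", "payload": {"motion": [[0, 0, 0, 1, 0, 0, 60]]}}

```text
t: 13.88
eef_pos: [550.7, 173.2, 94.2]
tcp_rot: [3.141, 0.001, 0.046]
ft_force: [-3.5, 0.0, 2.8]
opening: 0.632
grip_force: 1.7
```

Call:
{"api": "jog_arm", "payload": {"motion": [[0, 0, 0, 1, 0, 0, 60]]}}

```text
t: 14.0
eef_pos: [551.9, 173.2, 94.2]
tcp_rot: [3.141, 0.0, 0.046]
ft_force: [-3.1, -0.4, 2.7]
opening: 0.629
grip_force: 1.7
```

Call:
{"api": "jog_arm", "payload": {"motion": [[0, 0, 0, 1, 0, 0, 60]]}}

```text
t: 14.12
eef_pos: [553.1, 173.2, 94.2]
tcp_rot: [3.141, 0.0, 0.046]
ft_force: [-3.5, -0.6, 3.0]
opening: 0.631
grip_force: 1.8
```

Call:
{"api": "jog_arm", "payload": {"motion": [[0, 0, 0, 1, 0, 0, 60]]}}

```text
t: 14.25
eef_pos: [554.1, 173.3, 94.2]
tcp_rot: [3.142, 0.0, 0.046]
ft_force: [-2.9, 0.0, 2.9]
opening: 0.629
grip_force: 1.8
```

Call:
{"api": "jog_arm", "payload": {"motion": [[0, 0, 0, 0.5, 0, 0, 60]]}}

```text
t: 14.38
eef_pos: [554.4, 173.3, 94.2]
tcp_rot: [3.141, 0.001, 0.046]
ft_force: [-6.1, -0.2, 5.9]
opening: 0.631
grip_force: 3.1
```

Call:
{"api": "jog_arm", "payload": {"motion": [[0, 0, 0, 0.5, 0, 0, 60]]}}

```text
t: 14.5
eef_pos: [554.5, 173.3, 94.2]
tcp_rot: [3.141, 0.002, 0.046]
ft_force: [-8.3, -0.4, 7.1]
opening: 0.631
grip_force: 4.3
```

Call:
{"api": "jog_arm", "payload": {"motion": [[0, 0, 0, -5, 0, 0, 60], [0, 0, 0, -20, 0, 0, 60], [0, 0, 0, 0, 0, -40, 60], [0, 0, 0, 0, 0, -60, 60], [0, 0, 0, -30, 40, -20, 60], [0, 0, 0, 0, 50, 0, 60], [0, 0, 0, 0, 0, 0, 60], [0, 0, 0, 0, 0, 0, 60]]}}

```text
t: 15.5
eef_pos: [504.6, 81.0, 214.2]
tcp_rot: [3.142, -0.001, 0.045]
ft_force: [0.4, 0.0, -0.3]
opening: 0.63
grip_force: 0.0
```

```bash
python3 - <<'E'
from h import *
where()
for c in("top","scene"):
  for k in "ybr": look(0,0,k,c,f"pics/{c}3.png")
E
```

```text
t 15.5 tcp stop [-131.9 -150.3] z 214.2 rot [ 3.142e+00 -1.000e-03  4.500e-02] F [ 0.4  0.  -0.3] open 0.6304622326868451
top y stop xy [-170.9  126.3] z 36.6 size [42.3 75.9] ang rel 29.6
top y stop xy [-341.3  134.3] z 77.6 size [ 90.3 161. ] ang rel 16.8
top b stop xy [-154.4 -278.3] z 49.6 size [65.3 31.1] ang rel -83.9
top r stop xy [-156.1 -454.3] z 53.7 size [ 65.4 115.9] ang rel 1.5
top r stop xy [-327.2 -729.4] z 23.3 size [100.2  22.3] ang rel -43.6
scene y stop xy [-331.3  135.9] z 77.7 size [ 83.1 162.3] ang rel 18.8
scene y stop xy [-168.9  127.1] z 36.9 size [44.1 77.3] ang rel 31.0
scene y stop xy [-32.1 -59. ] z 60.1 size [ 66.6 116.2] ang rel 0.1
scene y stop xy [326.1  30.9] z -2.0 size [473.5   5.5] ang rel -2.8
scene b stop xy [-154.2 -267.5] z 50.0 size [ 67.8 116. ] ang rel 5.8
scene b stop xy [ 226.  -148.4] z 103.9 size [55.3 19.6] ang rel -68.6
scene r stop xy [-155.4 -455.4] z 54.3 size [ 67.3 115.4] ang rel 1.3
scene r stop xy [-316.3 -720.8] z 24.0 size [80.8 21.2] ang rel -44.2
```

View pics/scene3.png

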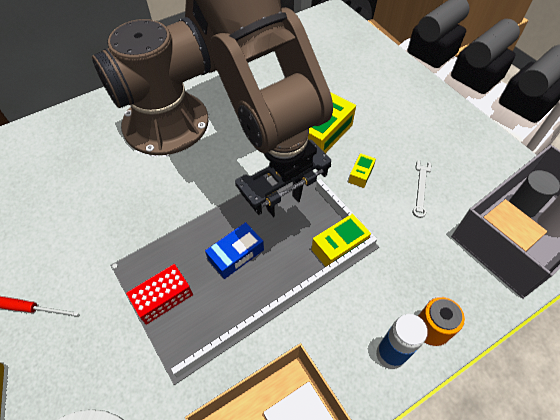

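The carton sits flush in the corner at about (342,240), measured at (-32,-59) in the stop frame, 0.1° off square. The robot is clear of everything.

```bash
python3 -c "
from cell import env
print(env.job_done())"
```

```text
the job is handed in; nothing more can be done
None
```

The yellow carton is in the corner of the two stops at (-32, -59) mm (home is -33, -58), 0.1° off square and released, with the red and blue cartons where they stood; the job is handed in, but no verdict came back.

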